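# Pack the goods-in thermometer into its fitted case

### The job

The folding thermometer lying on the sloping receiving desk goes back into its own cutout in the open instrument case: tuck its nose under the fixed lip, lay the tail down without letting it fall, and press it past the snap until it sits fully home. The salt meter next to it was only laid in its cutout, so press that fully home too, at both ends. Leave everything else where it is and let go of both instruments.

Things in the scene. Friction and masses are not known exactly. Their poses are not given: they have to be found in the camera images.
- thermometer: Loose white folding thermometer, 160 x 36 x 26 mm thick, about 0.17 kg. Origin: centre of underside; x along it, nose at -x, tail at +x; z out of the display face. Full-size body x -58 to +75 mm. Starts lying across the desk's 30 degree slope, flat on it, a long side against the two stops, nose to +y at desk yaw 0; free space for fingers beside both long sides at its middle.
- nose (a point): Point in the rounded nose end of the thermometer, at x -75, z 5 mm in its frame. The nose is a tongue 20 mm wide, 10 mm thick, flush with the underside, from x -58 to -80 mm, its end rounded to 5 mm radius about this point (axis along y).
- tail (a point): Point on the top face of the thermometer, 15 mm from its tail end (x +65, z 26 mm), where to press. Below it at the tail end a rounded bumper of radius 5 mm along y (centre x +75, z 5 mm) ends at x +80 mm; this rides over the snap.
- meter: Loose pocket salt meter, white with grey cap, 150 x 28 x 24 mm thick, about 0.11 kg. Origin: centre of underside, x along it, z up. Both ends have rounded bumpers as on the thermometer's tail. Starts level in its cutout in tray_p, held up by the two snaps, underside about 12 mm above the cutout floor.
- meter_top (a point): Middle of the meter's top face (24 mm above its origin). Pressed down here with roughly 10 to 18 N it passes both snaps, often one end after the other: the force rises and drops at each snap, then rises for good as it meets the floor.
- tray_t: Fixed grey insert tray in the case, 200 (x) x 104 (y) x 26 mm, with the thermometer's cutout. Origin: centre of underside, z up. Cutout: floor at z 8, 18 mm deep, x -81 to +81, 40 mm wide, but only 25 mm from x -81 to -66 (nose end, nearer the robot). Home: thermometer frame on this frame, 8 mm up, same x. Case rim at z 30. tray_t and tray_p may have changed places in the case.
- lip (a point): Middle of the free lower edge of the tray's fixed lip: x -71, z 23 mm in tray_t, 15 mm above the cutout floor. The lip, 3 mm thick, covers the cutout from here to the end wall at x -81, so the nose enters only with the tail raised 10 to 30 degrees and then moves 10 mm towards the end wall, a hard stop. Flat from above it does not go in.
- snap_tail (a point): Tip of the white sprung snap in the cutout's tail wall: x +75.5 in tray_t, 10.5 mm above the cutout floor; a rod of radius 3 mm along y that yields outwards up to 6 mm. With the nose in, the tail first rests on it about 12 mm high (pitch 4 to 5 degrees); roughly 8 to 15 N down on the tail sends it past; the snap then holds it down.
- recess (a point): Middle of the cutout floor of tray_t (z 8 mm). Here, for x -20 to +20 mm, finger recesses down to the floor widen the cutout to 100 mm (y +-50), so fingers may stay beside the thermometer while it is laid down.
- tray_p: Fixed grey insert tray beside tray_t, same outside size and heights, with the meter's cutout: x -76 to +76, 31 mm wide, floor at z 8 mm, finger recesses, a sprung snap in each end wall as in tray_t. Origin: centre of underside. Home: the meter's underside flat on the floor, 8 mm above this origin.
- case: Black instrument case, open, fixed. Origin: centre of the underside of the lower shell, 224 (x) x 232 (y) x 36 mm, walls 6 mm; the trays stand on its floor (z 6 mm), centres 53 mm either side in y, same yaw. Lid folded flat behind it, x +124 to +349, 33 mm high. Carrying handle reaches 34 mm out on the robot's side (-x), 26 mm high.
- desk: Fixed plywood desk, 300 mm wide (y). Origin: at table level under the middle of its board, which is 240 mm up the slope and rises at 30 degrees towards +x; top surface 35 mm high at the low edge, 155 mm at the high edge, where a flat steel paper clip lies. Two stops, 12 mm high, 30 mm wide, centred at y +-47 mm, their upper sides 95 mm down the slope from the middle.
- tin_a: Bystander: steel food tin, 73 mm across, 110 mm high.
- tin_b: Bystander: another steel food tin, 73 mm across, 110 mm high.
- sauce: Bystander: amber sauce bottle, 62 mm across, 190 mm high.
- spice_jar: Bystander: glass jar, 76 mm across, 100 mm high.
- box_knife: Bystander: closed box knife lying flat, about 145 x 24 x 20 mm.
- tape_roll: Bystander: roll of clear tape lying flat, 96 mm across, 25 mm high.
- check_weight: Bystander: steel check weight, 34 mm across, 46 mm high, standing in the case's lid.
- cell_box: Bystander: small cardboard box of cells, 58 x 36 x 30 mm, in the case's lid.
Things that resemble listed ones, but are neither listed nor needed, are in the scene too. What is shaped like the thermometer but green or purple is not meant.

How it is judged (in metres and radians):
At the end, for the whole second after the job is handed in: Thermometer in its cutout in tray_t, nose under the lip, and salt meter in its cutout in tray_p: each within 5 mm of its place in plan, underside within 2.5 mm of the cutout floor, level within 0.03 rad, at rest; the thermometer within 0.06 rad in yaw; bystanders within 30 mm (horizontal distance between thermometer and tray_t below 0.005 m and z of thermometer in the frame of tray_t between 0.005 and 0.0105 m and angle between the z axis of thermometer and the z axis of tray_t, either way round below 0.03 rad and angle between the x axis of thermometer and the x axis of tray_t, either way round below 0.06 rad and horizontal distance between meter and tray_p below 0.005 m and z of meter in the frame of tray_p below 0.0105 m and angle between the z axis of meter and the z axis of tray_p, either way round below 0.03 rad and linear speed of each of thermometer, meter below 0.02 m/s); the robot touches nothing.
It fails at once if the thermometer is let fall (it moves faster than 0.3 m/s while the fingers do not touch it) (contact force between the fingers and thermometer below 0.02 N and linear speed of thermometer above 0.3 m/s).
It fails at once if a bystander is moved by more than 30 mm (distance of any of tin_a, tin_b, sauce, spice_jar, box_knife, tape_roll, check_weight, cell_box from where it was at the start of the episode above 0.03 m).
It also fails if it takes over 58 s, if anything falls off the work surface, if the arm or the gripper's body presses on something with over 40 N, if the wrist force passes 120 N, or if a joint passes its speed limit or range.

### The arm

A 6-joint arm with a two-finger parallel gripper is mounted at the origin on the work surface. World frame = base frame: x ahead of the robot, y to its left, z up, the work surface at z = 0. Lengths are in m, angles in degrees, forces in N, time in s.
With the tool pointing down it reaches from about 0.3 to 0.75 m from the base axis. Payload 8.5 kg.
Tool frame: the origin (TCP) lies on the centre line of the jaws, within the pads' length; the fingertips stand 25 mm ahead of it and the grasp point (between the pads) lies 6 mm ahead of it; z points along the fingers, y is the line along which they close (so a half turn about z gives the same grasp; the last joint's range is limited). The gripper opens to 85 mm and grips with 20 to 120 N. Pads are 22 mm wide; open, the fingers measure 114 mm over their backs; the gripper's body (76 mm by 85 mm) begins 54 mm behind the grasp point. The pads swing forward as they close: fully open they stand 13 mm farther back than shut.
Start: joints at [57.852, 21.807, 74.336, -0, 83.858, -12.336], TCP at [0.186, 0.517, 0.256] pointing down, gripper open.
Joint ranges: [-178.18, 178.18], [-50.72, 133.34], [12.68, 142.11], [-81.47, 261.47], [9.98, 163.14], [-165.26, 165.26]. Speed limits (degrees/s): [136.94, 136.94, 180, 180, 180, 180].

### API

Orientations are given as a 3x3 rotation matrix whose columns are the frame's x, y, z axes.
In Python, from rig import telemetry, optics, env gives the robot as it stands.
- The arm moves only by the tool send_rows, never from a script. Its argument "deltas" is a list that holds one entry, the list of rows, each a list of 7 numbers: the shift along the tool's x, y, z in m, then the turn, a rotation vector about the tool's x, y, z in rad, then the opening, from -1 (shut) to 1 (fully open), so that 0 is half open. In form: [[[x, y, z, ax, ay, az, grip], ...]]. A call has 1 to 12 rows; each row shifts and turns the commanded pose from where the row before left it, along the tool's axes as they then stand; what a row does not reach is not made up. A row lasts 1/8 s, in which the tool goes at most 62.5 mm and 10.7 degrees, less where a joint would pass 70% of its speed; a pose out of reach is approached as far as the arm can. A call is refused whole if a number of a shift passes 0.0625 or a number of a turn 0.188, either way. A call with a gripper value outside its range is refused whole. The fingers move at their own pace and stop on an object; "squeeze" is the grip in N (left out, the last holds). Time passes only in rows, so rows that do not move let the fingers close. It gives the time, the measured TCP pose, the force, the opening and the grip force at its end, in the units of the state.
- telemetry.observe(): the state, without advancing time (a new reading comes with each control period).
- optics.get_image(name): name is "scene" or "top" or "wrist"; returns a dict with "image" (420x560x3 uint8, red, green, blue), "range_z" (420x560 float32, m along the optical axis (not along the pixel's ray), 0 where there is no reading), "K" (3x3 intrinsics, pixels), "rvec" (rotation vector, rad) and "tvec" (3), from world to camera coordinates, as OpenCV has them; the wrist camera has in their place "hand_eye" (4x4, takes a point from camera to tool coordinates, whose origin is the TCP and whose axes are the flange's). Camera axes: x right, y down, z forward; pixel columns grow to the right and rows downward; lengths in m; the calibration is good to about 2 mm. The wrist camera is an equidistant fisheye: a pixel r from the principal point sees the ray r / f radians off the axis. A picture is of the moment at which its call begins: read the wrist's pose just before it.
- env.close_job(): hands the job in; it is judged then, once.
The state is a dict: "time_s": time; "q": joint angles; "qvel": joint speeds; "joint_efforts": joint torques, N m; "position": TCP position; "tool_rot": TCP orientation; "ft_force": force on the tool from outside, world axes, zero at the start; "wrist_torque": the same for the moment, N m; "grip_width": finger opening in m; "gripper_force": force on a finger pad.
Only numpy, scipy, OpenCV 4.12 (cv2) and the standard library are available. Lean on these libraries where they do the work, as an engineer would, in place of code of your own. Each camera call takes 0.05 s, during which the arm holds its last target. There are 200 camera calls.

## Working session

There is one attempt and no reset: what is moved stays moved. The work goes in short steps, Python scripts to look and compute and a tool call to move; the robot and the scene stay as the last step left them, time stands still between calls to the robot, and variables do not carry over. Pictures are saved under pics/ and viewed, at most 10 in all, crops included, and the job is handed in when it is done.

Besides the shell and the picture viewer there is one more tool, called after "Call:" by a JSON object that holds its "fn" and its "kwargs". send_rows: Moves the arm, as the interface text tells. Its arguments: {"type":"object","properties":{"deltas":{"type":"array"},"squeeze":{"type":"number"}},"required":["deltas"]}

```bash
ls; mkdir -p pics; python3 - <<'E'
from rig import telemetry, optics
import cv2, numpy as np
s=telemetry.observe()
print({k:np.round(v,3).tolist() for k,v in s.items()})
for n in ("scene","top"):
    d=optics.get_image(n); np.savez("pics/"+n+"0.npz",**d); cv2.imwrite(f"pics/{n}0.png",d["image"][:,:,::-1])
    R=cv2.Rodrigues(np.array(d["rvec"],float))[0]; print(n,d["K"],(-R.T@np.array(d["tvec"]).ravel()))
E
```

```text
pics
{'time_s': 0.0, 'q': [57.85, 21.839, 74.384, 0.001, 83.858, -12.338], 'qvel': [-0.003, -0.061, -0.028, -0.039, 0.08, 0.02], 'joint_efforts': [-0.001, -44.847, -23.127, -0.0, 0.005, -0.0], 'position': [0.186, 0.517, 0.256], 'tool_rot': [[-0.941, 0.339, -0.001], [0.339, 0.941, -0.001], [0.0, -0.001, -1.0]], 'ft_force': [0.276, 0.045, 0.469], 'wrist_torque': [0.019, -0.019, -0.003], 'gripper_force': 0.0, 'grip_width': 0.085}
scene [[470.79716328   0.         287.20910482]
 [  0.         470.79716328 205.3119624 ]
 [  0.           0.           1.        ]] [ 1.20569121 -0.71243413  1.00511382]
top [[495.81101302   0.         274.062896  ]
 [  0.         495.81101302 203.69871827]
 [  0.           0.           1.        ]] [ 0.43817743 -0.00223315  1.38891817]
```

View pics/top0.png

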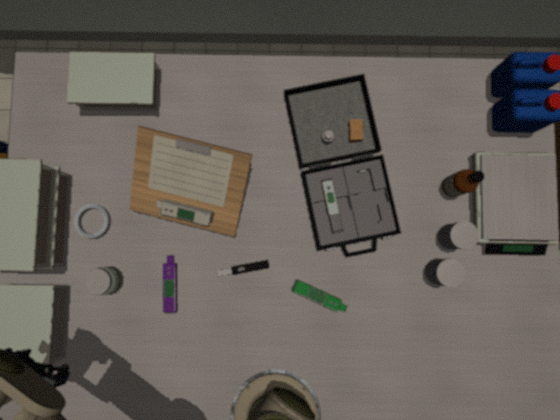

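View pics/scene0.png

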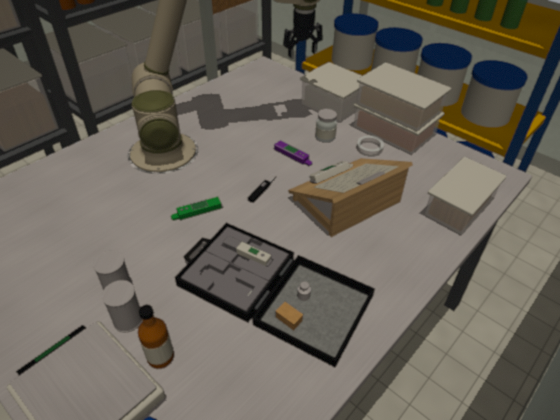

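The top view shows the desk at about (190,180) with the white thermometer at (186,212). The case shell is at (350,200) with the meter at (331,197), so tray_p is on the left (+y) and tray_t on the right. Next I'll measure both areas.

```bash
cat > h.py <<'E'
import numpy as np, cv2
def pts(d):
    R=cv2.Rodrigues(np.array(d["rvec"],float))[0]; t=np.array(d["tvec"],float).ravel(); K=d["K"]
    v,u=np.mgrid[:420,:560]; z=d["range_z"].astype(float)
    c=np.stack([(u-K[0,2])/K[0,0]*z,(v-K[1,2])/K[1,1]*z,z],-1)
    return (c-t)@R          # world points
def plane(d,uv,n,h):        # ray onto plane n.x=h
    R=cv2.Rodrigues(np.array(d["rvec"],float))[0]; t=np.array(d["tvec"],float).ravel()
    r=np.c_[uv,np.ones(len(uv))]@np.linalg.inv(d["K"]).T@R; o=-R.T@t; n=np.array(n,float)
    return o+r*((h-n@o)/(r@n))[:,None]
E
python3 - <<'E'
import numpy as np, cv2
from h import *
d=dict(np.load("pics/top0.npz")); P=pts(d); im=d["image"]
g=im.max(2).astype(int); sat=g-im.min(2)
# case: black pixels
roi=np.zeros(g.shape,bool); roi[150:262,290:410]=1
m=((g<40)&roi).astype(np.uint8); 
for z in [0.036]:
    uv=np.argwhere(m)[:,::-1].astype(float)
    W=plane(d,uv,[0,0,1],z); print("blackN",len(W),"rangez",np.round(np.percentile(P[...,2][m>0],[5,50,95]),3))
# tray grey: points with height .028-.036
mt=roi&(g>=45)&(np.abs(P[...,2]-.032)<.006)
r=cv2.minAreaRect(P[mt][:,:2].astype(np.float32)*1000); print("tray",r)
# desk plane
roi2=np.zeros(g.shape,bool); roi2[125:238,128:254]=1
Z=P[...,2]; wd=roi2&(sat>40)&(Z>.02)
A=np.c_[P[wd][:,:2],np.ones(wd.sum())]; c=np.linalg.lstsq(A,P[wd][:,2],rcond=None)[0]
e=abs(A@c-P[wd][:,2]); k=e<.005; c=np.linalg.lstsq(A[k],P[wd][k][:,2],rcond=None)[0]
print("desk slope",np.degrees(np.arctan(np.hypot(*c[:2]))),"yaw",np.degrees(np.arctan2(c[1],c[0])),c,k.mean())
n=np.array([-c[0],-c[1],1]);n/=np.linalg.norm(n)
h=(P-np.array([0,0,c[2]]))@n
th=roi2&(h>.016)&(h<.036); nl,L,st,ce=cv2.connectedComponentsWithStats(th.astype(np.uint8))
print(st,ce)
desk=roi2&(abs(h)<.01); print("desk rect",cv2.minAreaRect(P[desk][:,:2].astype(np.float32)*1000))
a=cv2.resize(im[120:245,125:260],None,fx=4,fy=4,interpolation=2)[:,:,::-1]; b=cv2.resize(im[145:265,295:410],None,fx=4,fy=4,interpolation=2)[:,:,::-1]
o=np.zeros((600,800,3),np.uint8); 
a=cv2.resize(a,(420,389)); b=cv2.resize(b,(380,397)); o[:389,:420]=a;o[:397,420:800]=b
o=cv2.convertScaleAbs(o,alpha=1.5); cv2.imwrite("pics/crop1.png",o[:400])
E
```

```text
blackN 1353 rangez [0.005 0.03  0.039]
tray ((576.601318359375, -199.83837890625), (275.6955871582031, 232.71102905273438), 12.79751205444336)
desk slope 28.110704996072975 yaw -17.449623194184188 [ 0.50960748 -0.16018615 -0.180982  ] 0.2962121212121212
[[     0      0    560    420 234585]
 [   177    143      1      1      1]
 [   179    142      1      1      1]
 [   161    201     51     25    613]] [[279.74650979 209.49158727]
 [177.         143.        ]
 [179.         142.        ]
 [185.4959217  212.93800979]]
desk rect ((583.5596313476562, 249.35975646972656), (302.1968688964844, 290.73748779296875), 76.24107360839844)
```

View pics/crop1.png

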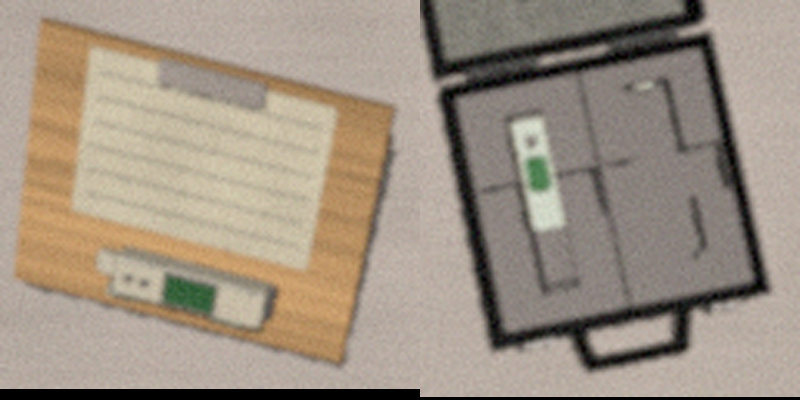

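The crop shows the thermometer's nose at the left (105,262), pointing +y, and its tail at (270,310). The white tail snap at (645,85) confirms that tray_t is the right tray. I'll refine the poses now.

```bash
python3 - <<'E'
import numpy as np, cv2
from h import *
d=dict(np.load("pics/top0.npz")); P=pts(d); im=d["image"]
g=im.max(2).astype(int); sat=g-im.min(2)
blk=(g<38).astype(np.uint8)
# inner tray region: largest non-black component in shell
roi=np.zeros(g.shape,np.uint8); roi[158:248,302:400]=1
nb=cv2.morphologyEx(((g>=38)).astype(np.uint8)*roi,cv2.MORPH_OPEN,np.ones((3,3)))
n,L,st,ce=cv2.connectedComponentsWithStats(nb,connectivity=4); l=L[200,350]; print(st[l])
c=cv2.convexHull(np.argwhere(L==l)[:,::-1].astype(np.int32))[:,0].astype(float)
print("inner z.036",cv2.minAreaRect((plane(d,c,[0,0,1],.034)[:,:2]*1000).astype(np.float32)))
rb=np.zeros(g.shape,np.uint8); rb[150:262,290:410]=1
m=cv2.morphologyEx(((blk|(L==l))*rb).astype(np.uint8),cv2.MORPH_CLOSE,np.ones((5,5)))
m=cv2.morphologyEx(m,cv2.MORPH_OPEN,np.ones((41,41)) if 0 else cv2.getStructuringElement(cv2.MORPH_ELLIPSE,(45,45)))
c=cv2.convexHull(np.argwhere(m>0)[:,::-1].astype(np.int32))[:,0].astype(float)
print("outer",cv2.minAreaRect((plane(d,c,[0,0,1],.036)[:,:2]*1000).astype(np.float32)), "224x232")
# desk plane fit robust
roi2=np.zeros(g.shape,bool); roi2[125:238,128:254]=1
Z=P[...,2]; q=P[roi2&(Z>.03)&(P[...,2]<.2)]
rng=np.random.default_rng(0);best=0
for _ in range(500):
    s=q[rng.choice(len(q),3,False)]; n=np.cross(s[1]-s[0],s[2]-s[0]); nn=np.linalg.norm(n)
    if nn<1e-5: continue
    n/=nn; k=abs((q-s[0])@n)<.003
    if k.sum()>best: best=k.sum();K=k
s=q[K]; c0=s.mean(0); n=np.linalg.svd(s-c0,full_matrices=False)[2][2]; n*=np.sign(n[2])
print("inl",best,len(q),"slope",np.degrees(np.arccos(n[2])),"yaw",np.degrees(np.arctan2(-n[1],-n[0])))
h=(P-c0)@n
dm=roi2&(abs(h)<.006)
u=np.array([-n[0],-n[1],0]);u/=np.linalg.norm(u); lat=np.array([-u[1],u[0],0]); up=np.cross(lat,n)*-1
up=np.cross(n,lat)*-1; up*=np.sign(up[2])
A=P[dm]; b=np.c_[A@up,A@lat]; r=cv2.minAreaRect((b*1000).astype(np.float32)); print("desk rect in plane (up,lat)",r,"300x240")
uv=cv2.boxPoints(r)/1000; ctr=up*r[0][0]/1e3+lat*r[0][1]/1e3+n*(c0@n); print("centre of board",ctr)
t=roi2&(h>.014)&(h<.040); nl,L,st,ce=cv2.connectedComponentsWithStats(t.astype(np.uint8)); l=L[213,186]
T=P[L==l]; b=np.c_[T@up,T@lat]; r=cv2.minAreaRect((b*1000).astype(np.float32)); print("therm (up,lat)",r, "h",np.percentile(h[L==l],[10,50,90]))
cc=up*r[0][0]/1e3+lat*r[0][1]/1e3+n*(c0@n); print("therm centre on board",cc)
print("rows n,up,lat",n,up,lat)
E
```

```text
[ 305  159   91   87 5786]
inner z.036 ((582.6441650390625, -196.17897033691406), (204.6913299560547, 215.51708984375), 12.873079299926758)
outer ((591.6380004882812, -192.6875457763672), (240.61453247070312, 229.97569274902344), 12.278731346130371) 224x232
inl 6433 9542 slope 30.066578292190872 yaw -13.42341571766338
desk rect in plane (up,lat) ((477.9281005859375, 377.9621276855469), (327.2778625488281, 302.2727966308594), 0.056839097291231155) 300x240
centre of board [0.58330556 0.24936272 0.07385175]
therm (up,lat) ((440.5776672363281, 364.469482421875), (44.68803787231445, 133.51451110839844), 0.3020353615283966) h [0.02006295 0.02528379 0.0285627 ]
therm centre on board [0.54873168 0.24374271 0.05513896]
rows n,up,lat [-0.48731905  0.11630626  0.86544381] [ 0.84180083 -0.20090883  0.50100599] [0.23214544 0.97268109 0.        ]
```

Case is at about (0.583, -0.196) with yaw ≈ 12.8°. The thermometer is on the 30° board at desk yaw -13.4°, at about (0.551, 0.252). I'll compute a hover pose above it.

```bash
cat >> h.py <<'E'
from scipy.spatial.transform import Rotation as Ro
def twist(R0,p0,R1,p1,N):   # identical body-frame row repeated N times
    rv=Ro.from_matrix(R0.T@R1).as_rotvec()/N; Rs=Ro.from_rotvec(rv).as_matrix()
    S=sum(np.linalg.matrix_power(Rs,k) for k in range(N))
    return np.r_[np.linalg.solve(S,R0.T@(np.array(p1)-p0)),rv]
def rot(x,z):
    x=np.array(x,float);z=np.array(z,float);z/=np.linalg.norm(z);x-=z*(x@z);x/=np.linalg.norm(x)
    return np.c_[x,np.cross(z,x),z]
def st():
    from rig import telemetry
    s=telemetry.observe(); return s,np.array(s["tool_rot"]),np.array(s["position"])
# desk axes
yaw=np.radians(-13.4); u=np.array([np.cos(yaw),np.sin(yaw),0]); lat=np.array([-u[1],u[0],0])
n=np.array([0,0,np.cos(np.pi/6)])-.5*u; up=u*np.cos(np.pi/6)+np.array([0,0,.5])
E
python3 - <<'E'
from h import *
s,R,p=st(); T=np.array([.5507,.252,.0551])
R1=rot(lat,-n)
for N in (10,12): print(N,np.round(twist(R,p,R1,T+n*.17,N),4))
print(T+n*.17)
E
```

```text
10 [-0.0383  0.0095  0.0105 -0.0428 -0.0381  0.1423]
12 [-0.0318  0.0082  0.0089 -0.0356 -0.0317  0.1186]
[0.46801405 0.27169857 0.20232432]
```

Call:
{"fn": "send_rows", "kwargs": {"deltas": [[[-0.0318,0.0082,0.0089,-0.0356,-0.0317,0.1186,1],[-0.0318,0.0082,0.0089,-0.0356,-0.0317,0.1186,1],[-0.0318,0.0082,0.0089,-0.0356,-0.0317,0.1186,1],[-0.0318,0.0082,0.0089,-0.0356,-0.0317,0.1186,1],[-0.0318,0.0082,0.0089,-0.0356,-0.0317,0.1186,1],[-0.0318,0.0082,0.0089,-0.0356,-0.0317,0.1186,1],[-0.0318,0.0082,0.0089,-0.0356,-0.0317,0.1186,1],[-0.0318,0.0082,0.0089,-0.0356,-0.0317,0.1186,1],[-0.0318,0.0082,0.0089,-0.0356,-0.0317,0.1186,1],[-0.0318,0.0082,0.0089,-0.0356,-0.0317,0.1186,1],[-0.0318,0.0082,0.0089,-0.0356,-0.0317,0.1186,1],[-0.0318,0.0082,0.0089,-0.0356,-0.0317,0.1186,1]]]}}

```text
time_s: 1.6
position: [0.4681, 0.2706, 0.2017]
tool_rot: [[0.236, 0.841, 0.487], [0.972, -0.205, -0.116], [0.002, 0.501, -0.866]]
ft_force: [1.1, 0.4, 1.5]
grip_width: 0.0851
gripper_force: 0.0
```

```bash
python3 - <<'E'
from h import *
from rig import optics
s,R,p=st(); d=optics.get_image("wrist"); np.savez("pics/w1.npz",R=R,p=p,**d)
print(d["K"],np.round(d["hand_eye"],4), d["range_z"][210,280]); cv2.imwrite("pics/w1.png",d["image"][:,:,::-1])
E
```

```text
[[325.1922621    0.         279.07783553]
 [  0.         325.1922621  211.26432975]
 [  0.           0.           1.        ]] [[-3.000e-04 -9.594e-01 -2.820e-01  7.220e-02]
 [ 1.000e+00 -2.000e-04 -6.000e-04 -9.000e-04]
 [ 5.000e-04 -2.820e-01  9.594e-01 -1.178e-01]
 [ 0.000e+00  0.000e+00  0.000e+00  1.000e+00]] 0.26760906
```

View pics/w1.png

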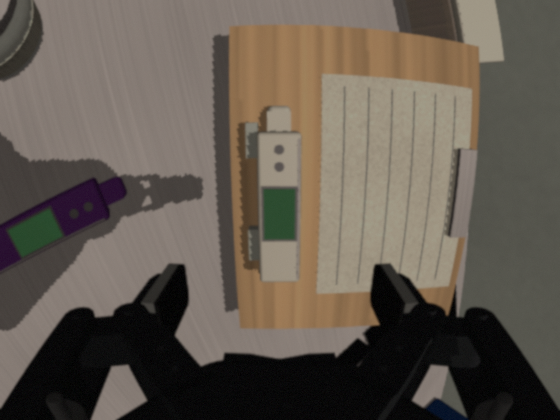

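The wrist view shows the thermometer body with corners at about (258,132) and (300,282), nose tongue at (280,118), stops on the left, and free space on both sides. I'll measure its top face.

```bash
cat >> h.py <<'E'
def wrays(d,uv):  # world origin & directions for wrist pixels
    K=d["K"]; x=(np.asarray(uv,float)-[K[0,2],K[1,2]])/K[0,0]; r=np.linalg.norm(x,axis=1)+1e-12
    dirc=np.c_[x*(np.sin(r)/r)[:,None],np.cos(r)]; H=d["hand_eye"]
    return d["R"]@H[:3,3]+d["p"], dirc@H[:3,:3].T@d["R"].T
def wplane(d,uv,n,h):
    o,r=wrays(d,uv); return o+r*((h-n@o)/(r@n))[:,None]
def wpts(d):      # world points of all wrist pixels from range_z
    v,u=np.mgrid[:420,:560]; o,r=wrays(d,np.c_[u.ravel(),v.ravel()])
    K=d["K"]; rr=np.hypot(u-K[0,2],v-K[1,2]).ravel()/K[0,0]
    return (o+r*(d["range_z"].ravel()/np.cos(rr))[:,None]).reshape(420,560,3)
E
python3 - <<'E'
from h import *
d=dict(np.load("pics/w1.npz")); P=wpts(d); im=d["image"]; n_=n
box=P[60:300,310:320]; print("board h top-depth",np.median(box@n_), "from top cam",np.array([.5487,.2437,.0551])@n_)
hb=np.median(P[140:280,304:316].reshape(-1,3)@n_); h=P@n_-hb
roi=np.zeros((420,560),bool); roi[95:300,245:315]=1
print("top face h",np.median(h[250:275,265:295]),"nose h",np.median(h[112:126,272:287]))
m=roi&(h>.018)&(h<.034); 
r=cv2.minAreaRect(np.argwhere(m)[:,::-1].astype(np.float32)); print(r)
g=im.min(2); mk=(roi&((g>110)|(im[...,1].astype(int)-im[...,0]>15))).astype(np.uint8)
# body top face using edges rows/cols
c=cv2.boxPoints(r); W=wplane(d,c,n_,hb+.026); 
b=np.c_[(W-d["p"])@lat,(W-d["p"])@up]*1000; print("corners (lat,up) rel tcp mm\n",b.round(1))
T=P[m]; q=np.c_[T@lat,T@up]; rr=cv2.minAreaRect(((q-[d["p"]@lat,d["p"]@up])*1000).astype(np.float32)); print("depth rect",rr)
print("tcp height above board",d["p"]@n_-hb,"slope chk", )
for v in (150,270): 
    row=np.where(m[v])[0]; print(v,row.min(),row.max(), im[v,250:310:4].min(1))
E
```

```text
board h top-depth -0.18908092182404507 from top cam -0.1909245803974623
top face h 0.025967108643564454 nose h 0.009940091392113853
((279.509765625, 206.01864624023438), (150.59580993652344, 43.728065490722656), 88.91908264160156)
corners (lat,up) rel tcp mm
 [[ 62.1 -18.8]
 [ 62.6  15.8]
 [-69.7  20.1]
 [-70.3 -19.4]]
depth rect ((-4.5189666748046875, -0.8370075225830078), (132.85655212402344, 36.217220306396484), 0.05498896911740303)
tcp height above board 0.16744563489277417 slope chk
150 257 300 [ 68  68  92 129 130 130 100  80  84 131 131 130 118  92  91]
270 260 298 [ 69  73  59 117 128 128 129 130 131 130 130 129 111  89  86]
```

Origin lies +4 mm along tool x and -0.8 mm along tool y. The measured size is 133x36 and the top face is 26.0 mm up, both matching the spec. Descend and grip.

Call:
{"fn": "send_rows", "kwargs": {"deltas": [[[0.004,-0.001,0.02,0,0,0,0.6],[0,0,0.025,0,0,0,0.6],[0,0,0.025,0,0,0,0.6],[0,0,0.025,0,0,0,0.6],[0,0,0.02,0,0,0,0.6],[0,0,0.012,0,0,0,0.6],[0,0,0.01,0,0,0,0.6],[0,0,0,0,0,0,0.0],[0,0,0,0,0,0,-0.4],[0,0,0,0,0,0,-0.6],[0,0,0,0,0,0,-0.6],[0,0,0,0,0,0,-0.6]]], "squeeze": 40}}

```text
time_s: 3.15
position: [0.5353, 0.2602, 0.0842]
tool_rot: [[0.232, 0.841, 0.489], [0.973, -0.202, -0.114], [0.002, 0.502, -0.865]]
ft_force: [1.5, -1.9, 6.3]
grip_width: 0.0351
gripper_force: 40.7
```

Call:
{"fn": "send_rows", "kwargs": {"deltas": [[[0,0,-0.004,0,0,0,-0.6],[0,0,-0.01,0,0,0,-0.6],[0,0,-0.02,0,0,0,-0.6],[0,0,-0.025,0,0,0,-0.6],[0,0,-0.025,0,0,0,-0.6],[0,0,-0.025,0,0,0,-0.6],[0,0,-0.025,0,0,0,-0.6],[0,0,-0.016,0,0,0,-0.6],[0,0,0,0,0,0,-0.6]]]}}

```text
time_s: 4.28
position: [0.4611, 0.2776, 0.2137]
tool_rot: [[0.231, 0.842, 0.488], [0.973, -0.201, -0.114], [0.002, 0.501, -0.866]]
ft_force: [-0.9, -0.0, -1.1]
grip_width: 0.0351
gripper_force: 41.4
```

```bash
cat >> h.py <<'E'
def tray(yawdeg,cx,cy):
    a=np.radians(yawdeg); c=np.array([np.cos(a),np.sin(a),0]); l=np.array([-c[1],c[0],0]); return c,l
def place(c,pitch):  # tool rotation with thermometer pitched (deg, tail up)
    t=np.radians(pitch); z=np.array([0,0,1.]); tx=c*np.cos(t)+z*np.sin(t); tz=-c*np.sin(t)+z*np.cos(t)
    return rot(-tx,-tz)
E
python3 - <<'E'
from h import *
s,R,p=st(); print(p,s["grip_width"],s["gripper_force"],s["q"])
c,l=tray(12.85,0,0); o=np.array([.5948,-.2477,.006])
tgt=o+l*.075-c*.03+[0,0,.235]; R1=place(c,20)
t=twist(R,p,R1,tgt,18); print(tgt,np.round(t,4),np.degrees(np.linalg.norm(t[3:])))
Rs=Ro.from_rotvec(t[3:]).as_matrix()
for k in range(18):
    p=p+R@t[:3]; R=R@Rs
    if k%3==2: print(p.round(3))
E
```

```text
[0.46112962 0.27761365 0.2137356 ] 0.03510332370035369 41.38722896575928 [ 26.43328602  17.40537533  94.73673163 -25.92782543  46.86495209
  54.21606187]
[ 0.54887138 -0.18125031  0.241     ] [-2.660e-02 -1.570e-02  1.000e-04 -9.000e-04  1.690e-02 -1.098e-01] 6.364948164342361
[0.411 0.203 0.193]
[0.385 0.115 0.183]
[0.388 0.023 0.185]
[ 0.418 -0.063  0.196]
[ 0.474 -0.134  0.216]
[ 0.549 -0.181  0.241]
```

Call:
{"fn": "send_rows", "kwargs": {"deltas": [[[-0.0266,-0.0157,0,-0.0009,0.0169,-0.1098,-0.6],[-0.0266,-0.0157,0,-0.0009,0.0169,-0.1098,-0.6],[-0.0266,-0.0157,0,-0.0009,0.0169,-0.1098,-0.6],[-0.0266,-0.0157,0,-0.0009,0.0169,-0.1098,-0.6],[-0.0266,-0.0157,0,-0.0009,0.0169,-0.1098,-0.6],[-0.0266,-0.0157,0,-0.0009,0.0169,-0.1098,-0.6],[-0.0266,-0.0157,0,-0.0009,0.0169,-0.1098,-0.6],[-0.0266,-0.0157,0,-0.0009,0.0169,-0.1098,-0.6],[-0.0266,-0.0157,0,-0.0009,0.0169,-0.1098,-0.6]]]}}

```text
time_s: 5.4
position: [0.3848, 0.0486, 0.1818]
tool_rot: [[-0.569, 0.682, 0.46], [0.773, 0.634, 0.015], [-0.282, 0.364, -0.888]]
ft_force: [-0.0, 0.7, -1.1]
grip_width: 0.0351
gripper_force: 41.3
```

Call:
{"fn": "send_rows", "kwargs": {"deltas": [[[-0.0266,-0.0157,0,-0.0009,0.0169,-0.1098,-0.6],[-0.0266,-0.0157,0,-0.0009,0.0169,-0.1098,-0.6],[-0.0266,-0.0157,0,-0.0009,0.0169,-0.1098,-0.6],[-0.0266,-0.0157,0,-0.0009,0.0169,-0.1098,-0.6],[-0.0266,-0.0157,0,-0.0009,0.0169,-0.1098,-0.6],[-0.0266,-0.0157,0,-0.0009,0.0169,-0.1098,-0.6],[-0.0266,-0.0157,0,-0.0009,0.0169,-0.1098,-0.6],[-0.0266,-0.0157,0,-0.0009,0.0169,-0.1098,-0.6],[-0.0266,-0.0157,0,-0.0009,0.0169,-0.1098,-0.6],[0,0,0,0,0,0,-0.6],[0,0,0,0,0,0,-0.6]]]}}

```text
time_s: 6.78
position: [0.525, -0.1708, 0.2305]
tool_rot: [[-0.933, -0.125, 0.337], [-0.105, 0.991, 0.078], [-0.344, 0.037, -0.938]]
ft_force: [-0.4, 0.1, -0.7]
grip_width: 0.035
gripper_force: 41.3
```

```bash
python3 - <<'E'
from h import *
from rig import optics
s,R,p=st(); d=optics.get_image("wrist"); np.savez("pics/w2.npz",R=R,p=p,**d); print(p,s["q"],s["grip_width"])
cv2.imwrite("pics/w2.png",cv2.resize(cv2.convertScaleAbs(d["image"][:,:,::-1],alpha=1.4),(800,600)))
E
```

```text
[ 0.52500467 -0.17077987  0.23054742] [ -36.94859238   17.38642241   88.29734955   17.44763414   62.0785705
 -140.32415491] 0.034956550788949305
```

View pics/w2.png

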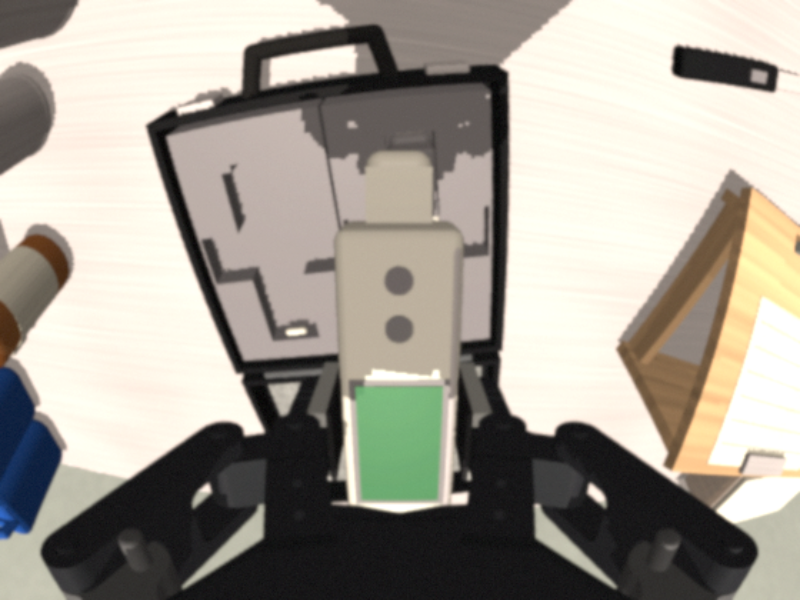

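The wrist view, scaled to 800x600, shows the thermometer held straight. Tray_t is fully visible on the left, with the white tail snap at (297,330) and the dark cutout edges at (225,180)-(235,225) and (210,240)-(270,330). I'll locate the cutout from heights.

```bash
cat > m.py <<'E'
from h import *
import sys
def cut(fn,o,yaw,verbose=1):
    d=dict(np.load(fn)); P=wpts(d); ok=d["range_z"]>0
    c,l=tray(yaw,0,0); q=P-o; X=(q@c)*1000; Y=(q@l)*1000; Z=P[...,2]*1000
    top=ok&(abs(Z-32)<3.0)
    return d,P,X,Y,Z,top
def edges(X,Y,Z,top):
    E=[]
    for x0 in (-60,-50,-40,-30,30,40,50,60,70):
        s=top&(abs(X-x0)<3)&(abs(Y)<48); a=Y[s&(Y<0)]; b=Y[s&(Y>0)]
        E.append((x0,a.max().round(1) if len(a) else None,b.min().round(1) if len(b) else None))
    return E
E
python3 - <<'E'
from m import *
o=np.array([.5948,-.2477,.006])
d,P,X,Y,Z,top=cut("pics/w2.npz",o,12.85)
print("top z med",np.median(Z[top]),"floor",np.median(Z[(abs(X)<50)&(abs(Y)<10)&(d["range_z"]>0)]))
print(edges(X,Y,Z,top))
for y0 in (-8,-4,0,4,8):
    s=top&(abs(Y-y0)<3); a=X[s&(X<-40)]; b=X[s&(X>40)]; print(y0,a.max() if len(a) else None,b.min() if len(b) else None)
rim=(abs(Z-36)<2)&(abs(X)<140)&(Y>-90)&(Y<200)&(d["image"].max(2)<60)
v,u=np.mgrid[:420,:560]; s=(abs(Z-36)<6)&(X>-125)&(X<125)&(Y>-75)&(Y<180)
for a in (-60,-30,0,30,60): # case side wall -y: outermost rim point
    k=(abs(X-a)<4)&(Z>33.5)&(Z<42)&(Y<-40)&(Y>-80); print("wall -y",a,Y[k].min() if k.any() else None,Y[k].max() if k.any() else None)
sn=(d["image"].min(2)>150)&(abs(X-75)<25)&(abs(Y)<25); print("snap",np.median(X[sn]),np.median(Y[sn]),np.median(Z[sn]),sn.sum())
E
```

```text
top z med 31.66024910932788 floor 13.599328784196285
[(-60, np.float64(-18.2), np.float64(21.8)), (-50, np.float64(-17.8), np.float64(21.6)), (-40, np.float64(-17.8), np.float64(21.4)), (-30, np.float64(-17.7), np.float64(21.4)), (30, np.float64(-18.1), np.float64(20.9)), (40, np.float64(-18.2), np.float64(20.9)), (50, np.float64(-19.3), np.float64(21.3)), (60, np.float64(-18.8), np.float64(21.2)), (70, np.float64(-18.9), np.float64(21.0))]
-8 -70.01541395814517 77.35649953090268
-4 -74.1096768838287 76.81557447640834
0 -73.95639453457154 76.92164860419116
4 -73.84130673014556 76.95601079759433
8 -74.19337043563793 76.78076457880395
wall -y -60 -61.93667909339373 -41.23232255680226
wall -y -30 -61.43529250030364 -54.66586012258718
wall -y 0 -61.41485247224619 -54.326979629239204
wall -y 30 -61.78387109245756 -55.3780265839648
wall -y 60 -61.41389083816963 -55.36941951872274
snap 74.41440772556999 0.43734114547753566 26.52106189172776 33
```

```bash
python3 - <<'E'
from m import *
d=dict(np.load("pics/w2.npz")); P=wpts(d); T=((P-d["p"])@d["R"])*1000
X,Y,Z=T[...,0],T[...,1],T[...,2]
to=(abs(Z-21.8)<3)&(X>60)&(X<85)&(abs(Y)<16); print("tongue",X[to].max(),Y[to].min(),Y[to].max(),np.median(Z[to]))
b=(abs(Z-5.8)<3)&(X>20)&(X<64)&(abs(Y)<25); print("body nose end x",np.percentile(X[b],[99,100]),"Y",[ (x0,Y[b&(abs(X-x0)<3)].min().round(1),Y[b&(abs(X-x0)<3)].max().round(1)) for x0 in (30,40,50)])
A=np.c_[X[b],Y[b],np.ones(b.sum())]; print("plane",np.linalg.lstsq(A,Z[b],rcond=None)[0],np.median(Z[b]))
A=np.c_[X[to],np.ones(to.sum())]; print(np.linalg.lstsq(A,Z[to],rcond=None)[0])
E
```

```text
tongue 77.91692541147617 -9.530836948456699 10.550403806714352 22.26203195900498
body nose end x [56.15368306 56.83281428] Y [(30, np.float64(-17.1), np.float64(18.4)), (40, np.float64(-17.1), np.float64(18.5)), (50, np.float64(-17.1), np.float64(18.4))]
plane [ 1.57938914e-02 -2.79158398e-03  5.52666352e+00] 6.111861212402102
[ 0.05375671 18.62653965]
```

```bash
cat >> m.py <<'E'
O=np.array([.5911,-.2470,.006]); YAW=12.5; C,L=tray(YAW,0,0); NT=np.array([.0738,.0005,.0277])
def nose(x,z,pitch,y=0): # tool pose for nose point at tray x,y,z (mm), therm pitch deg
    R=place(C,pitch-.9); N=O+(C*x+L*y)/1000+[0,0,z/1000]; return R,N-R@NT
def where():
    s,R,p=st(); q=p+R@NT-O; tx=-R[:,0]
    print("nose tray mm",np.round([q@C*1e3,q@L*1e3,q[2]*1e3],1),"pitch",np.degrees(np.arcsin(tx[2])).round(2)+.9,"yaw",np.degrees(np.arctan2(tx[1],tx[0])).round(2),"F tray",np.round([s["ft_force"]@C,s["ft_force"]@L,s["ft_force"][2]],1),s["grip_width"].__round__(4),s["time_s"])
    return R,p
E
python3 - <<'E'
from m import *
R,p=where()
R1,p1=nose(-60,75,20); print(p1,twist(R,p,R1,p1,8).round(4))
R2,p2=nose(-62,14.5,20); print((R1.T@(p2-p1)).round(4))
E
```

```text
nose tray mm [-107.3   96.7  173.4] pitch 21.06 yaw 6.43 F tray [-0.   0.1 -1.3] 0.0351 6.825
[ 0.59186555 -0.24734242  0.13132377] [-0.0022 -0.0111  0.0137  0.0004  0.0025 -0.0124]
[0.0217 0.     0.0565]
```

Call:
{"fn": "send_rows", "kwargs": {"deltas": [[[-0.0022,-0.0111,0.0137,0.0004,0.0025,-0.0124,-0.6],[-0.0022,-0.0111,0.0137,0.0004,0.0025,-0.0124,-0.6],[-0.0022,-0.0111,0.0137,0.0004,0.0025,-0.0124,-0.6],[-0.0022,-0.0111,0.0137,0.0004,0.0025,-0.0124,-0.6],[-0.0022,-0.0111,0.0137,0.0004,0.0025,-0.0124,-0.6],[-0.0022,-0.0111,0.0137,0.0004,0.0025,-0.0124,-0.6],[-0.0022,-0.0111,0.0137,0.0004,0.0025,-0.0124,-0.6],[-0.0022,-0.0111,0.0137,0.0004,0.0025,-0.0124,-0.6],[0,0,0,0,0,0,-0.6],[0,0,0,0,0,0,-0.6]]]}}

```text
time_s: 8.07
position: [0.5932, -0.2478, 0.1332]
tool_rot: [[-0.922, -0.217, 0.322], [-0.206, 0.976, 0.07], [-0.329, -0.002, -0.944]]
ft_force: [1.0, 0.3, -0.8]
grip_width: 0.0351
gripper_force: 41.3
```

```bash
python3 - <<'E'
from m import *
from rig import optics
R,p=where(); d=optics.get_image("wrist"); np.savez("pics/w3.npz",R=R,p=p,**d)
cv2.imwrite("pics/w3.png",cv2.resize(cv2.convertScaleAbs(d["image"][:300,100:460,::-1],alpha=1.5),(720,600)))
R2,p2=nose(-62,35,20); print(twist(R,p,R2,p2,6).round(4))
d,P,X,Y,Z,top=cut("pics/w3.npz",O,YAW); print(edges(X,Y,Z,top))
for y0 in (-15,-11,11,15):
    s=top&(abs(Y-y0)<2); a=X[s&(X<-40)&(X>-100)]; print(y0,a.max() if len(a) else None)
E
```

```text
nose tray mm [-58.7  -0.9  76.7] pitch 20.11 yaw 12.58 F tray [ 1.1  0.1 -0.8] 0.0351 8.075
[ 0.0028  0.0001  0.0064 -0.0002  0.0003  0.0002]
[(-60, np.float64(-20.1), np.float64(19.6)), (-50, np.float64(-20.2), np.float64(19.5)), (-40, np.float64(-19.9), np.float64(19.4)), (-30, np.float64(-20.3), np.float64(19.8)), (30, np.float64(-32.2), np.float64(30.8)), (40, np.float64(-32.8), np.float64(31.5)), (50, np.float64(-33.5), np.float64(31.5)), (60, np.float64(-33.7), np.float64(32.6)), (70, np.float64(-34.5), np.float64(33.5))]
-15 -65.3089389705319
-11 -65.99556918326346
11 -65.71457437983413
15 -65.97939115884772
```

View pics/w3.png

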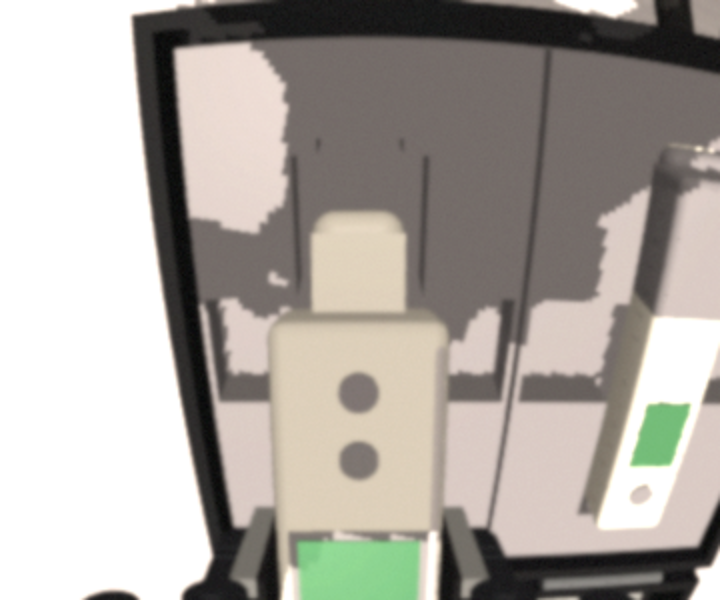

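The crop shows the nose (358,220) centred on the notch (318-402, row 145). The edges agree within 0.5 mm. Lower it now.

Call:
{"fn": "send_rows", "kwargs": {"deltas": [[[0.0028,0.0001,0.0064,0,0,0,-0.6],[0.0028,0.0001,0.0064,0,0,0,-0.6],[0.0028,0.0001,0.0064,0,0,0,-0.6],[0.0028,0.0001,0.0064,0,0,0,-0.6],[0.0028,0.0001,0.0064,0,0,0,-0.6],[0.0028,0.0001,0.0064,0,0,0,-0.6],[0.0017,0,0.0048,0,0,0,-0.6],[0.0017,0,0.0048,0,0,0,-0.6],[0.0017,0,0.0047,0,0,0,-0.6],[0.0008,0,0.0024,0,0,0,-0.6],[0,0,0,0,0,0,-0.6]]]}}

```text
time_s: 9.5
position: [0.5898, -0.2481, 0.0733]
tool_rot: [[-0.922, -0.217, 0.321], [-0.206, 0.976, 0.07], [-0.329, -0.001, -0.944]]
ft_force: [-0.3, 0.2, -1.4]
grip_width: 0.035
gripper_force: 41.3
```

```bash
python3 - <<'E'
from m import *
R,p=where(); R2,p2=nose(-62,14.5,20,-.3); print(twist(R,p,R2,p2,2).round(4)); R3,p3=nose(-72,14.5,20,-.3); print((R2.T@(p3-p2)).round(4))
E
```

```text
nose tray mm [-62.1  -0.4  16.8] pitch 20.099999999999998 yaw 12.57 F tray [-0.3  0.3 -1.4] 0.035 9.5
[ 0.0003  0.      0.0012 -0.0004  0.0008  0.0006]
[ 0.0094  0.     -0.0033]
```

Call:
{"fn": "send_rows", "kwargs": {"deltas": [[[0.0004,0,0.0011,0,0,0,-0.6],[0.0004,0,0.0011,0,0,0,-0.6],[0.0019,0,-0.0007,0,0,0,-0.6],[0.0019,0,-0.0007,0,0,0,-0.6],[0.0019,0,-0.0007,0,0,0,-0.6],[0.0019,0,-0.0007,0,0,0,-0.6],[0.0019,0,-0.0007,0,0,0,-0.6],[0.0009,0,-0.0003,0,0,0,-0.6],[0.0009,0,-0.0003,0,0,0,-0.6],[0,0,0,0,0,0,-0.6]]]}}

```text
time_s: 10.75
position: [0.578, -0.2508, 0.0712]
tool_rot: [[-0.922, -0.217, 0.321], [-0.206, 0.976, 0.07], [-0.329, -0.001, -0.944]]
ft_force: [0.0, 0.4, -0.7]
grip_width: 0.0353
gripper_force: 41.3
```

```bash
python3 - <<'E'
from m import *
where()
E
```

```text
nose tray mm [-74.2  -0.5  14.8] pitch 20.099999999999998 yaw 12.57 F tray [ 0.1  0.4 -0.7] 0.0353 10.75
```

```bash
python3 - <<'E'
from m import *
R,p=where(); R2,p2=nose(-75.2,13.5,6.5,-.3); print(twist(R,p,R2,p2,9).round(4)); 
R3,p3=nose(-75.2,13.5,5,-.3);print(twist(R2,p2,R3,p3,2).round(4)); 
E
```

```text
nose tray mm [-74.2  -0.5  14.8] pitch 20.099999999999998 yaw 12.57 F tray [ 0.1  0.4 -0.7] 0.0353 10.75
[-0.0006  0.      0.0021 -0.0001  0.0264  0.0001]
[-0.0004  0.      0.001   0.      0.0131  0.    ]
```

Call:
{"fn": "send_rows", "kwargs": {"deltas": [[[-0.0006,0,0.0021,0,0.0264,0,-0.6],[-0.0006,0,0.0021,0,0.0264,0,-0.6],[-0.0006,0,0.0021,0,0.0264,0,-0.6],[-0.0006,0,0.0021,0,0.0264,0,-0.6],[-0.0006,0,0.0021,0,0.0264,0,-0.6],[-0.0006,0,0.0021,0,0.0264,0,-0.6],[-0.0006,0,0.0021,0,0.0264,0,-0.6],[-0.0006,0,0.0021,0,0.0264,0,-0.6],[-0.0006,0,0.0021,0,0.0264,0,-0.6],[0,0,0,0,0,0,-0.6]]]}}

```text
time_s: 12.0
position: [0.5876, -0.2486, 0.0539]
tool_rot: [[-0.971, -0.218, 0.095], [-0.217, 0.976, 0.02], [-0.097, -0.001, -0.995]]
ft_force: [-0.5, -0.3, -1.1]
grip_width: 0.0352
gripper_force: 41.3
```

```bash
python3 - <<'E'
from m import *
R,p=where(); R3,p3=nose(-75.2,13.3,4.8,-.3);print(twist(R,p,R3,p3,3).round(4)); 
E
```

```text
nose tray mm [-74.5  -0.4  13.1] pitch 6.46 yaw 12.58 F tray [-0.5 -0.2 -1.1] 0.0352 12.0
[-0.     -0.      0.0006 -0.0004  0.0097  0.0005]
```

Call:
{"fn": "send_rows", "kwargs": {"deltas": [[[0,0,0.0006,0,0.0097,0,-0.6],[0,0,0.0006,0,0.0097,0,-0.6],[0,0,0.0006,0,0.0097,0,-0.6],[0,0,0.0004,0,0.006,0,-0.6],[0,0,0,0,0,0,-0.6],[0,0,0,0,0,0,-0.6]]]}}

```text
time_s: 12.75
position: [0.5876, -0.2488, 0.0521]
tool_rot: [[-0.974, -0.217, 0.062], [-0.217, 0.976, 0.012], [-0.063, -0.002, -0.998]]
ft_force: [-1.8, -0.9, 1.7]
grip_width: 0.035
gripper_force: 41.7
```

```bash
python3 - <<'E'
from m import *
where(); print(st()[0]["wrist_torque"])
E
```

```text
nose tray mm [-75.7  -0.6  13.9] pitch 4.5 yaw 12.55 F tray [-1.9 -0.5  1.7] 0.035 12.75
[ 0.04335867 -0.03515253  0.01092251]
```

The snap contact is felt at pitch 4.5° (Fz +2.8 N). Open gently inside the recess and rise.

Call:
{"fn": "send_rows", "kwargs": {"deltas": [[[0,0,0,0,0,0,-0.1],[0,0,0,0,0,0,0.05],[0,0,0,0,0,0,0.25],[0,0,0,0,0,0,0.25],[0,0,-0.01,0,0,0,0.25],[0,0,-0.02,0,0,0,0.25],[0,0,-0.03,0,0,0,0.25],[0,0,-0.03,0,0,0,-0.5],[0,0,0,0,0,0,-1],[0,0,0,0,0,0,-1],[0,0,0,0,0,0,-1]]]}}

```text
time_s: 14.12
position: [0.5817, -0.2495, 0.1407]
tool_rot: [[-0.974, -0.217, 0.06], [-0.217, 0.976, 0.013], [-0.061, 0.0, -0.998]]
ft_force: [-0.3, -0.1, -0.2]
grip_width: -0.0001
gripper_force: 0.0
```

```bash
python3 - <<'E'
from m import *
from rig import optics
s,R,p=st(); d=optics.get_image("wrist"); np.savez("pics/w4.npz",R=R,p=p,**d); print(s["grip_width"],s["time_s"],s["ft_force"])
cv2.imwrite("pics/w4.png",cv2.convertScaleAbs(d["image"][:,:,::-1],alpha=1.5))
R1=place(C,0); p1=O+C*.063+[0,0,.082]; print(twist(R,p,R1,p1+[0,0,.02],4).round(4),p1)
E
```

```text
-0.00010055500833055034 14.125 [-0.31221267 -0.1241025  -0.16095768]
[-0.0179  0.0001  0.0089  0.      0.0153  0.0002] [ 0.65260665 -0.2333643   0.088     ]
```

View pics/w4.png

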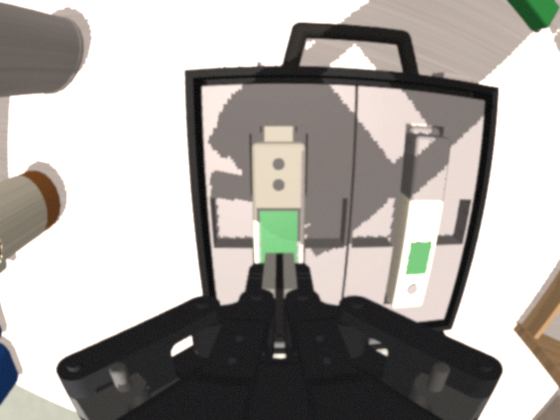

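The thermometer lies in the cutout with its nose under the lip (280,126). The meter is at (415,250). Move over the tail and press.

Call:
{"fn": "send_rows", "kwargs": {"deltas": [[[-0.0179,0.0001,0.0089,0,0.0153,0.0002,-1],[-0.0179,0.0001,0.0089,0,0.0153,0.0002,-1],[-0.0179,0.0001,0.0089,0,0.0153,0.0002,-1],[-0.0179,0.0001,0.0089,0,0.0153,0.0002,-1],[0,0,0.01,0,0,0,-1],[0,0,0.01,0,0,0,-1],[0,0,0.004,0,0,0,-1],[0,0,0.003,0,0,0,-1],[0,0,0.002,0,0,0,-1],[0,0,0,0,0,0,-1]]]}}

```text
time_s: 15.42
position: [0.6532, -0.2337, 0.0801]
tool_rot: [[-0.976, -0.216, 0.002], [-0.216, 0.976, -0.001], [-0.001, -0.002, -1.0]]
ft_force: [0.5, 0.1, -0.1]
grip_width: 0.0001
gripper_force: 0.0
```

Call:
{"fn": "send_rows", "kwargs": {"deltas": [[[0,0,0.002,0,0,0,-1],[0,0,0.002,0,0,0,-1],[0,0,0,0,0,0,-1]]]}}

```text
time_s: 15.8
position: [0.6533, -0.2337, 0.0761]
tool_rot: [[-0.976, -0.217, 0.002], [-0.217, 0.976, -0.001], [-0.001, -0.002, -1.0]]
ft_force: [0.0, 0.4, 1.6]
grip_width: -0.0001
gripper_force: 0.5
```

Contact at TCP z 0.076, as expected. Press in small steps.

Call:
{"fn": "send_rows", "kwargs": {"deltas": [[[0,0,0.0015,0,0,0,-1],[0,0,0.0015,0,0,0,-1],[0,0,0,0,0,0,-1]]]}}

```text
time_s: 16.18
position: [0.6536, -0.234, 0.0744]
tool_rot: [[-0.976, -0.216, 0.003], [-0.216, 0.976, -0.002], [-0.003, -0.003, -1.0]]
ft_force: [-1.9, 0.5, 8.6]
grip_width: -0.0002
gripper_force: 4.2
```

Call:
{"fn": "send_rows", "kwargs": {"deltas": [[[0,0,0.0015,0,0,0,-1],[0,0,0.0015,0,0,0,-1],[0,0,0,0,0,0,-1]]]}}

```text
time_s: 16.55
position: [0.654, -0.2341, 0.0717]
tool_rot: [[-0.976, -0.216, 0.005], [-0.216, 0.976, -0.003], [-0.004, -0.004, -1.0]]
ft_force: [0.2, 0.2, 7.7]
grip_width: 0.0002
gripper_force: 4.2
```

Call:
{"fn": "send_rows", "kwargs": {"deltas": [[[0,0,0.0015,0,0,0,-1],[0,0,0.001,0,0,0,-1],[0,0,0,0,0,0,-1]]]}}

```text
time_s: 16.92
position: [0.6532, -0.2336, 0.0674]
tool_rot: [[-0.976, -0.216, 0.001], [-0.216, 0.976, -0.001], [-0.001, -0.001, -1.0]]
ft_force: [-1.2, 1.5, -0.2]
grip_width: -0.0001
gripper_force: 0.0
```

The force rose to 8.6 N and then dropped to zero, so the tail passed the snap. Press on to the floor.

Call:
{"fn": "send_rows", "kwargs": {"deltas": [[[0,0,0.0015,0,0,0,-1],[0,0,0.0015,0,0,0,-1],[0,0,0.001,0,0,0,-1],[0,0,0,0,0,0,-1]]]}}

```text
time_s: 17.42
position: [0.653, -0.2336, 0.0651]
tool_rot: [[-0.976, -0.217, 0.001], [-0.217, 0.976, -0.001], [-0.001, -0.002, -1.0]]
ft_force: [-6.0, 1.7, 12.8]
grip_width: 0.0005
gripper_force: 6.5
```

Home: the tip is at z 0.040 and the force is rising. Lift away, then locate the meter from the saved view.

Call:
{"fn": "send_rows", "kwargs": {"deltas": [[[0,0,-0.01,0,0,0,-1],[0,0,-0.02,0,0,0,-1],[0,0,-0.02,0,0,0,-1],[0,0,0,0,0,0,-1]]]}}

```text
time_s: 17.92
position: [0.6537, -0.2339, 0.1149]
tool_rot: [[-0.976, -0.216, 0.004], [-0.216, 0.976, -0.003], [-0.003, -0.003, -1.0]]
ft_force: [-0.1, 0.1, -0.0]
grip_width: -0.0001
gripper_force: 0.0
```

```bash
python3 - <<'E'
from m import *
Op=O+L*.106; d,P,X,Y,Z,top=cut("pics/w4.npz",Op,YAW)
m=(abs(Z-50)<3.5)&(abs(X)<85)&(abs(Y)<25); print("meter",cv2.minAreaRect(np.c_[X[m],Y[m]].astype(np.float32)),np.median(Z[m]),m.sum())
R,p=where(); p1=Op+[0,0,.082]; t=twist(R,p,place(C,0),p1,5); print(t.round(4),p1)
E
```

```text
meter ((0.09268951416015625, -0.8304977416992188), (138.5609893798828, 28.892677307128906), 0.3929549753665924) 49.26807228565885 5630
nose tray mm [-9.8 -0.4 80.9] pitch 1.1 yaw 12.5 F tray [-0.1  0.1 -0. ] -0.0001 17.925
[ 0.0128  0.0214  0.0053 -0.0007  0.0007 -0.    ] [ 0.5681574  -0.14351262  0.088     ]
```

Call:
{"fn": "send_rows", "kwargs": {"deltas": [[[0.0128,0.0214,0.001,0,0,0,-1],[0.0128,0.0214,0.001,0,0,0,-1],[0.0128,0.0214,0.001,0,0,0,-1],[0.0128,0.0214,0.001,0,0,0,-1],[0.0128,0.0214,0.001,0,0,0,-1],[0,0,0.015,0,0,0,-1],[0,0,0.012,0,0,0,-1],[0,0,0.006,0,0,0,-1],[0,0,0,0,0,0,-1]]]}}

```text
time_s: 19.05
position: [0.5678, -0.1435, 0.0746]
tool_rot: [[-0.976, -0.216, 0.001], [-0.216, 0.976, -0.001], [-0.001, -0.001, -1.0]]
ft_force: [-0.8, -0.1, -0.7]
grip_width: -0.0
gripper_force: 0.0
```

Call:
{"fn": "send_rows", "kwargs": {"deltas": [[[0,0,0.0015,0,0,0,-1],[0,0,0.0015,0,0,0,-1],[0,0,0,0,0,0,-1]]]}}

```text
time_s: 19.42
position: [0.5676, -0.1432, 0.0725]
tool_rot: [[-0.976, -0.216, 0.002], [-0.216, 0.976, -0.002], [-0.001, -0.002, -1.0]]
ft_force: [-2.0, -1.1, 2.5]
grip_width: -0.0003
gripper_force: 1.4
```

Call:
{"fn": "send_rows", "kwargs": {"deltas": [[[0,0,0.0015,0,0,0,-1],[0,0,0.0015,0,0,0,-1],[0,0,0,0,0,0,-1]]]}}

```text
time_s: 19.8
position: [0.5677, -0.143, 0.0693]
tool_rot: [[-0.976, -0.217, 0.002], [-0.217, 0.976, -0.001], [-0.001, -0.001, -1.0]]
ft_force: [-0.6, -0.2, 2.7]
grip_width: -0.0001
gripper_force: 1.5
```

Call:
{"fn": "send_rows", "kwargs": {"deltas": [[[0,0,0.0015,0,0,0,-1],[0,0,0.001,0,0,0,-1],[0,0,0,0,0,0,-1]]]}}

```text
time_s: 20.18
position: [0.5681, -0.1433, 0.0681]
tool_rot: [[-0.976, -0.217, 0.004], [-0.217, 0.976, -0.002], [-0.003, -0.003, -1.0]]
ft_force: [-3.1, 0.8, 12.9]
grip_width: -0.0004
gripper_force: 6.7
```

Call:
{"fn": "send_rows", "kwargs": {"deltas": [[[0,0,0.0015,0,0,0,-1],[0,0,0.001,0,0,0,-1],[0,0,0,0,0,0,-1]]]}}

```text
time_s: 20.55
position: [0.5675, -0.1429, 0.0639]
tool_rot: [[-0.976, -0.216, 0.001], [-0.216, 0.976, -0.001], [-0.001, -0.001, -1.0]]
ft_force: [0.7, 0.2, -0.3]
grip_width: -0.0
gripper_force: 0.0
```

Call:
{"fn": "send_rows", "kwargs": {"deltas": [[[0,0,0.001,0,0,0,-1],[0,0,0.001,0,0,0,-1],[0,0,0,0,0,0,-1]]]}}

```text
time_s: 20.92
position: [0.5676, -0.143, 0.0631]
tool_rot: [[-0.976, -0.217, 0.002], [-0.217, 0.976, -0.001], [-0.001, -0.002, -1.0]]
ft_force: [-3.2, 0.6, 9.4]
grip_width: -0.0003
gripper_force: 4.9
```

The force dropped at the snaps and then rose at the expected floor height. Lift clear and check both levels.

Call:
{"fn": "send_rows", "kwargs": {"deltas": [[[0,0,0.001,0,0,0,-1],[0,0,0,0,0,0,-1],[0,0,-0.01,0,0,0,-1],[0,0,-0.03,0,0,0,-1],[-0.02,-0.015,-0.05,0,0,0,-1],[-0.02,-0.015,-0.05,0,0,0,-1],[-0.03,-0.015,-0.03,0,0,0,-1],[-0.03,0,0,0,0,0,-1],[0,0,0,0,0,0,-1],[0,0,0,0,0,0,-1]]]}}

```text
time_s: 22.18
position: [0.6742, -0.1651, 0.2309]
tool_rot: [[-0.976, -0.217, 0.0], [-0.217, 0.976, -0.001], [-0.0, -0.001, -1.0]]
ft_force: [-0.4, 0.1, -0.6]
grip_width: 0.0001
gripper_force: 0.0
```

```bash
python3 - <<'E'
from m import *
from rig import optics
s,R,p=st(); d=optics.get_image("wrist"); np.savez("pics/w5.npz",R=R,p=p,**d); print(p,s["time_s"])
cv2.imwrite("pics/w5.png",cv2.convertScaleAbs(d["image"][:,:,::-1],alpha=1.5))
for nm,o,h in (("therm",O,40),("meter",O+L*.106,38)):
    d,P,X,Y,Z,top=cut("pics/w5.npz",o,YAW); print(nm,"tray top",np.median(Z[top&(abs(Y)<45)&(abs(X)<90)]))
    m=(Z>35.2)&(Z<54)&(abs(X)<80)&(abs(Y)<22); print(cv2.minAreaRect(np.c_[X[m],Y[m]].astype(np.float32)))
    k=m&(abs(Z-h)<3); A=np.c_[X[k],Y[k],np.ones(k.sum())]; print("plane",np.linalg.lstsq(A,Z[k],rcond=None)[0].round(4),k.sum(),m.sum(), [(x0,np.median(Z[m&(abs(X-x0)<5)]).round(1)) for x0 in (-65,-45,0,40,60)])
    t=top&0
print("nose z",)
d,P,X,Y,Z,top=cut("pics/w5.npz",O,YAW); print(np.median(Z[(abs(X+63)<2)&(abs(Y)<6)]),"expected 24")
E
```

```text
[ 0.6742409  -0.16513346  0.23088369] 22.175
therm tray top 31.651743396295892
((7.4825439453125, -0.4191875457763672), (36.956939697265625, 132.58258056640625), 89.88249206542969)
plane [-6.10000e-03 -4.30000e-03  4.01315e+01] 4874 4933 [(-65, np.float64(nan)), (-45, np.float64(40.3)), (0, np.float64(40.5)), (40, np.float64(39.7)), (60, np.float64(39.6))]
meter tray top 31.69826354494526
((-0.0866546630859375, -0.8753604888916016), (28.95233154296875, 138.86265563964844), 89.55146026611328)
plane [-1.1000e-03  7.8000e-03  3.7768e+01] 3964 3964 [(-65, np.float64(37.6)), (-45, np.float64(37.9)), (0, np.float64(37.6)), (40, np.float64(37.6)), (60, np.float64(37.5))]
nose z
24.478659322345496 expected 24
  return _methods._mean(a, axis=axis, dtype=dtype,
  ret = ret.dtype.type(ret / rcount)
```

View pics/w5.png

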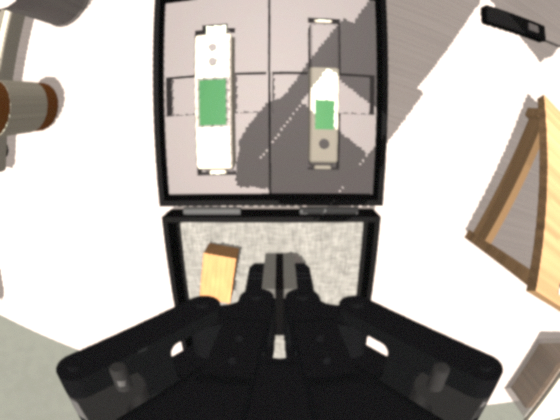

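The picture shows both instruments flush in their cutouts, the thermometer at (214,98) and the meter at (324,95). Depth gives heights of 40.1 and 37.8 mm against the expected 40 and 38, with tilts under 0.01 rad. Handing in.

```bash
python3 -c "
from rig import env
print(env.close_job())"
```

```text
the job is handed in; nothing more can be done
None
```

The thermometer (nose under the lip, tail past the snap) and the salt meter were both pressed fully home and released, and my last depth view showed them level and at home height. I handed the job in at about 22 s; no verdict came back, and I did not re-measure the bystanders.

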